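Click the week wheel round to its ball tooth

TASK

Set the desk calendar to the start of the week: with a fingertip, flick the top edge of the large seven-tooth wheel onward, one click at a time, the way the brass arrows on its foot point (the top of the wheel goes towards the robot's right), until the tooth that ends in a ball stands straight up, and do not run it past. Push only, gently: pinch and lift nothing, and leave the small twelve-tooth month wheel and everything else on the desk as they are.

Things in the scene. Friction and masses are not known exactly. Their poses are not given: they have to be found in the camera images.
- week_stand: fixed stand of the large wheel; origin at the centre of its underside on the desk. Foot 85 (x) x 125 (y) x 12 high; two posts 14 wide in y, 20 in front of and behind the wheel's middle, rise to the axle. Own x runs along the axle, z up; the top of the wheel advances towards own -y, where the brass arrows in the foot point.
- week_axle (a point): centre of the large wheel, 66 above the desk; axes as the stand's. Hub radius 28, width 22 along x; seven teeth 5 thick reach to radius 50. At a click the top tooth fills 28 to 50 above the axle, its neighbours' tips only 31 (ball 34): a fingertip 35 to 40 above the axle, beside the top tooth, meets that tooth alone and slips over it once it leans 40 deg.
- week_wheel (a joint): angle of the large wheel, rad: 0 with the ball tooth straight up, growing as the top goes to the stand's -y. Starts 2 to 4 clicks below 0; a click is 0.898 rad (51.4 deg). A spring detent (about 2 N at the rim) holds it with one tooth straight up; pushed over half a click (0.45 rad) it snaps on to the next and stays.
- ball (a point): centre of the ball (diameter 16) that ends the marked tooth, 42 from the axle; turns with the wheel. The other six teeth are plain slats 20 wide.
- month_stand: fixed stand of the small wheel, to be left alone; origin at the centre of its underside. Foot 60 x 75 x 12; wheel of radius 30 with twelve short teeth, 14 wide, axle 46 above the desk along the stand's x.
- month_rim (a point): a point on the rim of the small wheel, 30 from its axle, turning with it; the small wheel turns freely with a little friction.
- mug: bystander: white mug, 80 across, 92 high mm; origin at the centre of its underside
- stapler: bystander: stapler, 130 long, 52 high mm; origin at the centre of its underside
- pin_jar: bystander: clear lidded jar, 64 across, 68 high mm; origin at the centre of its underside
- pen_pot: bystander: square wooden pen pot 75 x 75 x 95 with pens to 160 high mm; origin at the centre of its underside
- notebook: bystander: grey notebook 216 x 152 x 19 mm; origin at the centre of its underside
- phone: bystander: black phone 150 x 72 x 9 mm; origin at the centre of its underside
There are look-alikes about, which are no part of the job. What is shaped like the week_stand but green or turquoise is not meant.

How it is judged:
At the end, for the whole second after the job is handed in: The large wheel rests with its ball tooth straight up, within 0.15 rad; the small wheel has not turned (rim within 8 mm) and every bystander is within 30 mm of where it stood (value of joint week_wheel between -0.15 and 0.15 rad and velocity of joint week_wheel between -0.1 and 0.1 rad/s and height (world z) of ball above 0.105 m and distance of month_rim from where it was at the start of the episode below 0.008 m and distance of each of mug, stapler, pin_jar, pen_pot, notebook, phone from where it was at the start of the episode below 0.03 m); the robot touches nothing.
It fails at once if the large wheel is run past the ball tooth (more than half a click) (value of joint week_wheel above 0.55 rad).
It fails at once if the large wheel is turned backwards by a click or more from the farthest start (value of joint week_wheel below -4.39823 rad).
It fails at once if the large wheel or its stand is pushed hard (over 40 N) (contact force between the fingers and week_stand above 40 N).
It fails at once if the small wheel is turned (distance of month_rim from where it was at the start of the episode above 0.012 m).
It fails at once if a bystander is lifted (over 15 mm) or pushed away (over 40 mm) (height (world z) of any of mug, stapler, pin_jar, pen_pot, notebook, phone above 0.015 m or distance of any of mug, stapler, pin_jar, pen_pot, notebook, phone from where it was at the start of the episode above 0.04 m).
It also fails if it takes over 48 s, if anything falls off the work surface, if the arm or the gripper's body presses on something with over 40 N, if the wrist force passes 120 N, or if a joint passes its speed limit or range.

ROBOT

A 7-joint arm with a two-finger parallel gripper is mounted at the origin on the work surface. World frame = base frame: x ahead of the robot, y to its left, z up, the work surface at z = 0. Lengths are in m, angles in rad, forces in N, time in s.
With the tool pointing down it reaches from about 0.4 to 0.85 m from the base axis. Payload 4.5 kg.
Tool frame: the origin (TCP) lies on the centre line of the jaws, within the pads' length; the fingertips stand 14 mm ahead of it and the grasp point (between the pads) lies 5 mm behind it; z points along the fingers, y is the direction in which the jaws open and shut (so a half turn about z gives the same grasp; the last joint's range is limited). The gripper opens to 88 mm and grips with 3 to 60 N. Pads are 18 mm wide; open, the fingers measure 123 mm over their backs; the gripper's body (75 mm by 187 mm) begins 45 mm behind the grasp point.
Start: joints at [-1.229, 0.689, -0.195, 1.565, 0.157, 0.902, -0.215], TCP at [0.189, 0.596, 0.253] pointing down, gripper open.
Joint ranges: [-3.01, 3.01], [-0.46, 2.08], [-1.47, 1.51], [0.13, 2.56], [-1, 4.14], [0.04, 2.09], [-2.66, 2.66]. Speed limits (rad/s): [2.57, 2.57, 3.14, 3.14, 3.14, 3.14, 3.14].

INTERFACE

Orientations are given as a 3x3 rotation matrix whose columns are the frame's x, y, z axes.
In Python, from station import manip, viewer gives the robot as it stands. The module is installed in compiled form; this text tells all that it offers.
- The arm moves only by the tool carry_out, never from a script. Its argument "moves" is a list of rows, each an object of numbers: "fingers": the closure, from 0 (fully open) to 1 (shut); "dx", "dy", "dz": the shift along the world's x, y, z in cm; "wx", "wy", "wz": the turn, a rotation vector about the world's x, y, z in degrees. A call has 1 to 8 rows; each row shifts and turns the pose as measured when the row begins; what a row does not reach is not made up. A row lasts 1/10 s, in which the tool goes at most 50 mm and 8.59 degrees, less where a joint would pass 70% of its speed; a pose out of reach is approached as far as the arm can. A call is refused whole if a number of a shift passes 5 or a number of a turn 8.59, either way. A call with a gripper value outside its range is refused whole. The fingers move at their own pace and stop on an object; "force" is the grip in N (left out, the last holds). Time passes only in rows, so rows that do not move let the fingers close. It gives the time, the measured TCP pose, the force and the opening at its end, in the units of the state.
- manip.sense(): the state, without advancing time (a new reading comes with each control period).
- viewer.get_image(name): name is "side" or "top" or "wrist"; returns a dict with "frame" (480x640x3 uint8, blue, green, red), "depth" (480x640 float32, m along the optical axis (not along the pixel's ray), 0 where there is no reading), "fx", "fy", "cx", "cy" (pixels), "dist" ([k1, k2, p1, p2, k3] as OpenCV has them; the pictures are not rectified), "view" (4x4, takes a point from world to camera coordinates); the wrist camera has in their place "mount" (4x4, takes a point from camera to tool coordinates, whose origin is the TCP and whose axes are the flange's). Camera axes: x right, y down, z forward; pixel columns grow to the right and rows downward; lengths in m; the calibration is good to about 2 mm. A picture is of the moment at which its call begins: read the wrist's pose just before it.
- manip.hand_in(): hands the job in, once; it reports no verdict.
The state is a dict: "time": time; "qpos": joint angles; "qd": joint speeds; "joint_torque": joint torques, N m; "position": TCP position; "tcp_rot": TCP orientation; "wrist_force": force on the tool from outside, world axes, zero at the start; "wrist_torque": the same for the moment, N m; "grip_width": finger opening in m.
Only numpy, scipy, OpenCV 4.12 (cv2) and the standard library are available. Lean on these libraries where they do the work, as an engineer would, in place of code of your own. Each camera call takes 0.05 s, during which the arm holds its last target.

## Working session

There is one attempt and no reset: what is moved stays moved. The work goes in short steps, Python scripts to look and compute and a tool call to move; the robot and the scene stay as the last step left them, time stands still between calls to the robot, and variables do not carry over. Pictures are saved under pics/ and viewed, and the job is handed in when it is done.

Besides the shell and the picture viewer there is one more tool, called after "Call:" by a JSON object that holds its "name" and its "arguments". carry_out: Moves the arm, as the interface text tells. Its arguments: {"type":"object","properties":{"moves":{"type":"array","items":{"type":"object","properties":{"fingers":{"type":"number"},"dx":{"type":"number"},"dy":{"type":"number"},"dz":{"type":"number"},"wx":{"type":"number"},"wy":{"type":"number"},"wz":{"type":"number"}}}},"force":{"type":"number"}},"required":["moves"]}

```bash
mkdir -p pics; cat > h.py <<'E'
import numpy as np, cv2
from station import manip, viewer
def grab(n):
    s=manip.sense(); im=viewer.get_image(n); im['s']=s
    if 'view' in im and im['view'] is not None: im['c2w']=np.linalg.inv(np.array(im['view']))
    else:
        T=np.eye(4);T[:3,:3]=s['tcp_rot'];T[:3,3]=s['position'];im['c2w']=T@np.array(im['mount'])
    im['K']=np.array([[im['fx'],0,im['cx']],[0,im['fy'],im['cy']],[0,0,1]])
    return im
def ray(im,u,v):
    p=cv2.undistortPoints(np.array([[[u,v]]],float),im['K'],np.array(im['dist']))[0,0]
    d=im['c2w'][:3,:3]@np.array([p[0],p[1],1]); return im['c2w'][:3,3],d
def plane(im,u,v,z):
    o,d=ray(im,u,v); return o+d*(z-o[2])/d[2]
def dep(im,u,v):
    o,d=ray(im,u,v); return o+d*im['depth'][int(v),int(u)]
def proj(im,P):
    w=np.linalg.inv(im['c2w']); r=cv2.Rodrigues(w[:3,:3])[0]
    return cv2.projectPoints(np.array(P,float).reshape(-1,1,3),r,w[:3,3],im['K'],np.array(im['dist']))[0][:,0]
E
python3 - <<'E'
from h import *
for n in ['side','top','wrist']:
    im=grab(n); cv2.imwrite(f'pics/{n}0.png',im['frame']); print(n,im['c2w'][:3,3].round(3),im['fx'])
print(manip.sense())
E
```

```text
side [ 0.436 -1.038  1.005] 574.1994575862574
top [ 0.351 -0.003  1.119] 452.17237962178757
wrist [0.121 0.617 0.384] 388.3997678201878
{'time': 0.15, 'qpos': array([-1.2291941 ,  0.68981492, -0.1945219 ,  1.56606048,  0.15727136,
        0.90253729, -0.21512905]), 'qd': array([ 0.00054611, -0.00202377,  0.00018872, -0.00458433, -0.00102466,
        0.00147026,  0.00149595]), 'joint_torque': array([-1.24417118e-03, -5.27868426e+01, -1.26807511e+00, -1.53588957e+01,
       -5.24433784e-02,  3.90061250e-03,  1.01902347e-04]), 'position': array([0.18924504, 0.59518064, 0.25209129]), 'tcp_rot': array([[-9.53004404e-01,  3.02956241e-01, -3.49697464e-04],
       [ 3.02956430e-01,  9.53003393e-01, -1.39073240e-03],
       [-8.80681909e-05, -1.43131720e-03, -9.99998972e-01]]), 'wrist_force': array([0.21177403, 0.35649407, 0.47843438]), 'wrist_torque': array([ 0.08982786, -0.02739926, -0.0207555 ]), 'grip_width': 0.08804142795948977}
```

View pics/side0.png

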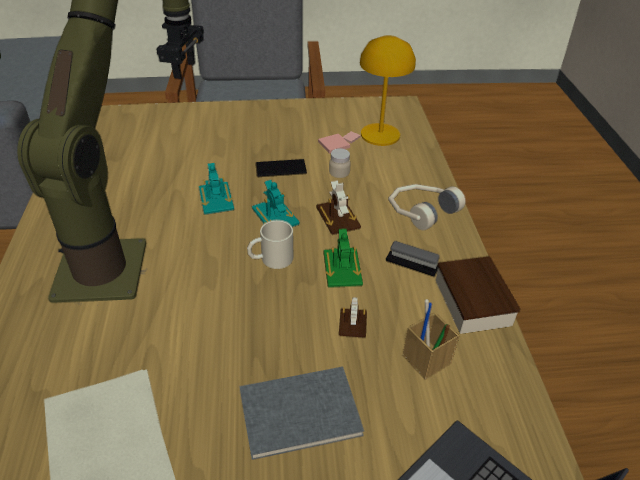

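View pics/top0.png

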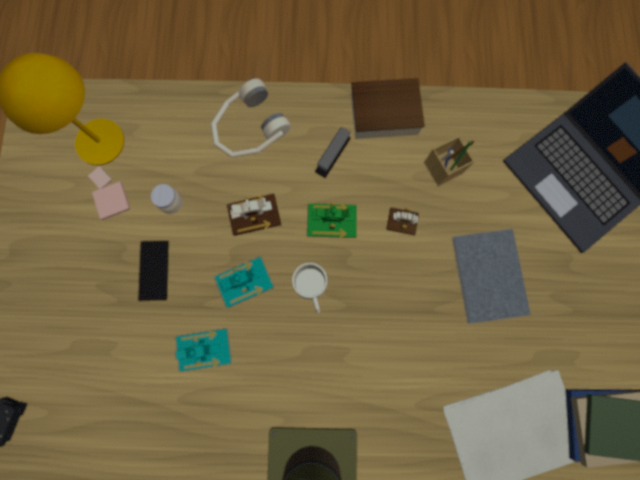

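View pics/wrist0.png

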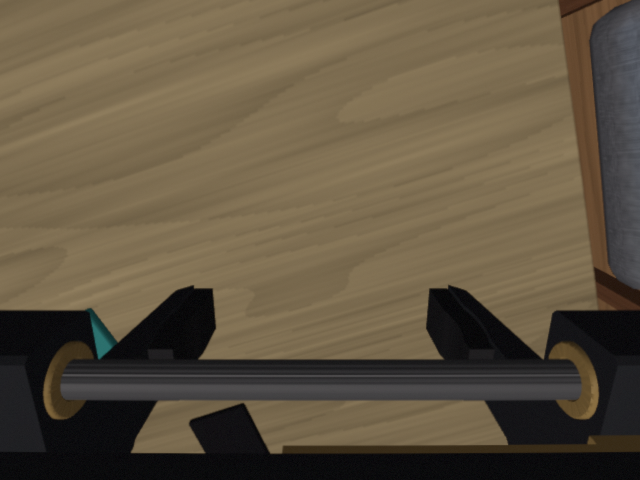

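Candidates in the top view are brown with a white wheel (254,214), green (331,220), turquoise (243,281) and (203,349), and a small brown one (404,221). The brown one at (254,214) fits the week stand: it is neither green nor turquoise, and it is the large size. The small brown one is the month wheel. I'll confirm this in crops.

```bash
python3 - <<'E'
from h import *
t=grab('top'); s=grab('side')
a=cv2.resize(t['frame'][180:250,210:300],None,fx=4.4,fy=4.4,interpolation=2)
b=cv2.resize(s['frame'][170:245,300:375],None,fx=4,fy=4,interpolation=2)
h=308;b=cv2.resize(b,(308,308));a=cv2.resize(a,(396,308))
cv2.imwrite('pics/crop1.png',np.hstack([a,b]))
# foot contour top: brown
hsv=cv2.cvtColor(t['frame'],cv2.COLOR_BGR2HSV); print(hsv[228,236],hsv[205,260],hsv[213,245],hsv[228,262])
roi=t['frame'][185:245,215:295].astype(int)
m=((roi.max(2)<95)).astype(np.uint8)
m=cv2.morphologyEx(m,cv2.MORPH_CLOSE,np.ones((9,9)))
c=max(cv2.findContours(m,0,2)[0],key=cv2.contourArea); 
r=cv2.minAreaRect(c+[215,185]); print(r,cv2.contourArea(c))
bx=cv2.boxPoints(r); P=np.array([plane(t,u,v,.012) for u,v in bx]); print(P.round(4)); print(np.linalg.norm(np.diff(P,axis=0),axis=1)); print(P.mean(0))
E
```

```text
[ 13 177  59] [ 21  34 129] [16 50 77] [ 15 147  66]
((253.43528747558594, 214.45880126953125), (32.756500244140625, 49.46015167236328), 77.47119140625) 979.5
[[0.6363 0.2324 0.012 ]
 [0.6673 0.1116 0.012 ]
 [0.5849 0.0903 0.012 ]
 [0.5547 0.2096 0.012 ]]
[0.12468435 0.08508613 0.12299288]
[0.61080251 0.16096304 0.012     ]
```

View pics/crop1.png

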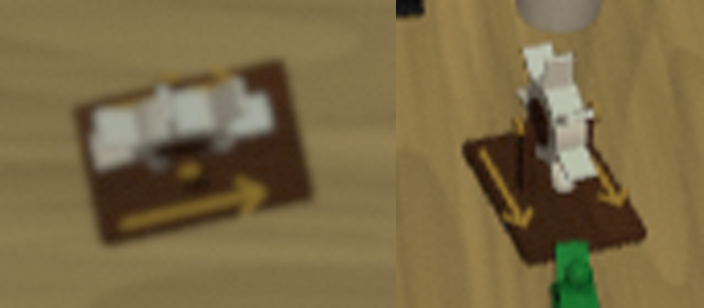

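The foot measures 125 x 85 mm, which matches. It is centred at (0.611, 0.161), and the arrows point along (0.248, -0.969), towards the robot's right. Next I go above it, shut the fingers, and look with the wrist camera.

Call:
{"name": "carry_out", "arguments": {"moves": [{"dx":3.1,"dy":-3.6,"wz":-4.1,"fingers":1},{"dx":3.1,"dy":-3.6,"wz":-4.1,"fingers":1},{"dx":3.1,"dy":-3.6,"wz":-4.1,"fingers":1},{"dx":3.1,"dy":-3.6,"wz":-4.1,"fingers":1},{"dx":3.1,"dy":-3.6,"wz":-4.1,"fingers":1},{"dx":3.1,"dy":-3.6,"wz":-4.1,"fingers":1},{"dx":3.1,"dy":-3.6,"wz":-4.1,"fingers":1},{"dx":3.1,"dy":-3.6,"wz":-4.1,"fingers":1}], "force": 5}}

```text
invalid input at $.moves[0]: expected keys fingers, dx, dy, dz, wx, wy, wz
```

All the keys are needed.

Call:
{"name": "carry_out", "arguments": {"moves": [{"dx":3.1,"dy":-3.6,"dz":0,"wx":0,"wy":0,"wz":-4.1,"fingers":1},{"dx":3.1,"dy":-3.6,"dz":0,"wx":0,"wy":0,"wz":-4.1,"fingers":1},{"dx":3.1,"dy":-3.6,"dz":0,"wx":0,"wy":0,"wz":-4.1,"fingers":1},{"dx":3.1,"dy":-3.6,"dz":0,"wx":0,"wy":0,"wz":-4.1,"fingers":1},{"dx":3.1,"dy":-3.6,"dz":0,"wx":0,"wy":0,"wz":-4.1,"fingers":1},{"dx":3.1,"dy":-3.6,"dz":0,"wx":0,"wy":0,"wz":-4.1,"fingers":1},{"dx":3.1,"dy":-3.6,"dz":0,"wx":0,"wy":0,"wz":-4.1,"fingers":1},{"dx":3.1,"dy":-3.6,"dz":0,"wx":0,"wy":0,"wz":-4.1,"fingers":1}], "force": 5}}

```text
time: 1.05
position: [0.436, 0.3035, 0.2522]
tcp_rot: [[-0.633, 0.774, -0.001], [0.774, 0.633, 0.009], [0.008, 0.005, -1.0]]
wrist_force: [0.0, -0.1, 0.3]
grip_width: 0.0263
```

Call:
{"name": "carry_out", "arguments": {"moves": [{"dx":3.2,"dy":-3.6,"dz":0,"wx":0,"wy":0,"wz":-4,"fingers":1},{"dx":3.2,"dy":-3.6,"dz":0,"wx":0,"wy":0,"wz":-4,"fingers":1},{"dx":3.2,"dy":-3.6,"dz":0,"wx":0,"wy":0,"wz":-4,"fingers":1},{"dx":3.2,"dy":-3.6,"dz":0,"wx":0,"wy":0,"wz":-4,"fingers":1},{"dx":3.2,"dy":-3.6,"dz":0,"wx":0,"wy":0,"wz":-4,"fingers":1},{"dx":3.2,"dy":-3.6,"dz":0,"wx":0,"wy":0,"wz":-4,"fingers":1},{"dx":0,"dy":0,"dz":0,"wx":0,"wy":0,"wz":0,"fingers":1}], "force": 5}}

```text
time: 1.75
position: [0.6379, 0.0691, 0.2526]
tcp_rot: [[-0.235, 0.972, 0.007], [0.972, 0.235, 0.004], [0.002, 0.008, -1.0]]
wrist_force: [-0.4, -0.9, 0.1]
grip_width: 0.0003
```

```bash
python3 - <<'E'
from h import *
im=grab('wrist'); cv2.imwrite('pics/w1.png',im['frame']); s=grab('side')
b=cv2.resize(s['frame'][170:245,300:375],None,fx=6,fy=6,interpolation=2);cv2.imwrite('pics/s1.png',b)
print(im['s']['position'],im['s']['tcp_rot'])
np.set_printoptions(suppress=True)
print(proj(im,[[.611,.161,.116],[.611,.161,.066]]))
E
```

```text
[0.63793604 0.06906272 0.25257045] [[-0.23500283  0.97196742  0.00727999]
 [ 0.97199217  0.23497858  0.00403605]
 [ 0.00221227  0.00802457 -0.99996536]]
[[310.50010017  89.19116917]
 [311.55148882  95.27284352]]
```

View pics/w1.png

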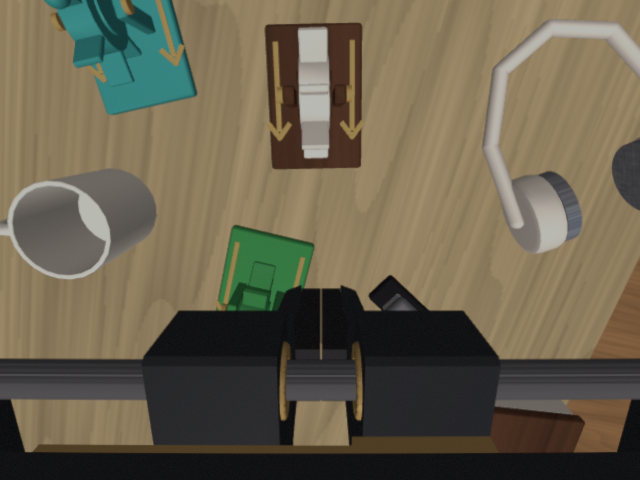

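View pics/s1.png

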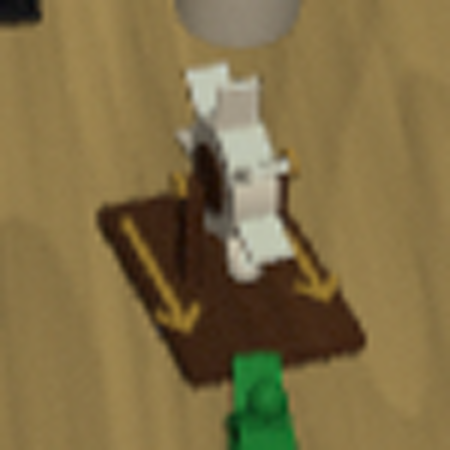

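```bash
python3 - <<'E'
from h import *
np.set_printoptions(suppress=True,precision=4)
s=grab('side');w=grab('wrist')
# foot from wrist picture
f=w['frame'][10:185,250:375].astype(int)
m=((f[:,:,2]<95)&(f[:,:,2]-f[:,:,0]>8)).astype(np.uint8); m=cv2.morphologyEx(m,cv2.MORPH_CLOSE,np.ones((25,25)))
c=max(cv2.findContours(m,0,2)[0],key=cv2.contourArea);r=cv2.minAreaRect(c+[250,10]);P=np.array([plane(w,u,v,.012) for u,v in cv2.boxPoints(r)])
print(r,P,np.linalg.norm(np.diff(P,axis=0),axis=1),P.mean(0))
C=np.array([P.mean(0)[0],P.mean(0)[1],.066]);u=np.array([.248,-.969,0])
for k in range(-4,4):
    a=k*2*np.pi/7; Q=C+.042*(np.sin(a)*u+np.cos(a)*np.array([0,0,1])); print(k,Q,proj(s,Q),proj(w,Q))
print(dep(s,340,214), dep(w,314,36),dep(w,316,142),dep(w,315,153),dep(w,315,90))
cv2.imwrite('pics/w1z.png',cv2.resize(w['frame'][15:175,255:375],None,fx=3.7,fy=3.7,interpolation=2))
E
```

```text
((322.5, 111.5), (145.0, 103.0), 90.0) [[0.5569 0.212  0.012 ]
 [0.6442 0.2343 0.012 ]
 [0.6799 0.1125 0.012 ]
 [0.584  0.0882 0.012 ]] [0.0901 0.1269 0.0989] [0.6162 0.1617 0.012 ]
-4 [0.6207 0.1441 0.0282] [[341.6876 213.8756]] [[322.7254 135.5767]]
-3 [0.6117 0.1794 0.0282] [[336.8745 205.8257]] [[322.7251  92.0126]]
-2 [0.6061 0.2014 0.0567] [[334.3222 192.6963]] [[323.1153  57.5248]]
-1 [0.6081 0.1936 0.0922] [[335.8636 183.8487]] [[323.7073  60.9247]]
0 [0.6162 0.1617 0.108 ] [[340.5277 186.069 ]] [[323.9818 109.2986]]
1 [0.6244 0.1299 0.0922] [[344.8134 198.1774]] [[323.6492 157.065 ]]
2 [0.6264 0.1221 0.0567] [[345.2905 210.6972]] [[323.0903 164.174 ]]
3 [0.6207 0.1441 0.0282] [[341.6876 213.8756]] [[322.7254 135.5767]]
[0.615  0.1363 0.0344] [0.5921 0.2257 0.0015] [0.6162 0.1389 0.0875] [0.6174 0.1313 0.0943] [0.6068 0.1737 0.0909]
```

View pics/w1z.png

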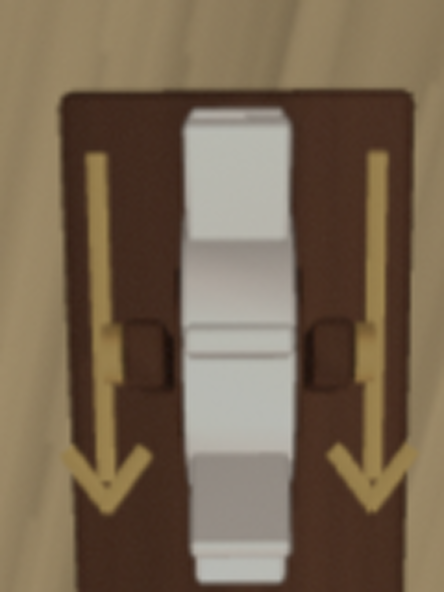

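```bash
python3 - <<'E'
from h import *
np.set_printoptions(suppress=True,precision=4)
w=grab('wrist');print(w['s']['position'],w['s']['tcp_rot'][:,1]);f=w['frame'].astype(int)
m=((f[:,:,2]<95)&(f[:,:,2]-f[:,:,0]>8)).astype(np.uint8); m[:, :225]=0;m[:,400:]=0;m[210:]=0
white=(f.min(2)>110).astype(np.uint8);white[:,:300]=0;white[:,345:]=0;white[190:]=0;white[:35]=0
m=cv2.morphologyEx(m,cv2.MORPH_OPEN,np.ones((3,3)))|white
n,l,st,ce=cv2.connectedComponentsWithStats(m);k=1+np.argmax(st[1:,4]);c=max(cv2.findContours((l==k).astype(np.uint8),0,2)[0],key=cv2.contourArea)
r=cv2.minAreaRect(c);P=np.array([plane(w,u,v,.012) for u,v in cv2.boxPoints(r)])
print(r,P,np.linalg.norm(np.diff(P,axis=0),axis=1),P.mean(0))
d=f.copy();cv2.drawContours(d,[cv2.boxPoints(r).astype(int)],0,(0,0,255),1)
cv2.imwrite('pics/w2z.png',cv2.resize(d[15:195,225:400].astype(np.uint8),None,fx=3,fy=3,interpolation=2))
E
```

```text
[0.633  0.0798 0.2525] [0.9685 0.2491 0.0047]
((319.0, 111.5), (141.0, 94.0), 90.0) [[0.5573 0.2119 0.012 ]
 [0.6371 0.2324 0.012 ]
 [0.6714 0.1138 0.012 ]
 [0.584  0.0915 0.012 ]] [0.0824 0.1235 0.0902] [0.6124 0.1624 0.012 ]Traceback (most recent call last):
  File "<stdin>", line 10, in <module>
cv2.error: OpenCV(4.12.0) :-1: error: (-5:Bad argument) in function 'drawContours'
> Overload resolution failed:
>  - Layout of the output array image is incompatible with cv::Mat
>  - Expected Ptr<cv::UMat> for argument 'image'
```

The two foot measurements agree within 2 mm, so the centre is about (0.6115, 0.1615). The side picture has the ball at (340,214), low on the -y side. That fits 4 clicks below 0, predicted at (341.7,213.9), and depth puts its z near 0.03. Next I move to a point above and behind the top tooth.

Call:
{"name": "carry_out", "arguments": {"moves": [{"dx":-0.7,"dy":3,"dz":0,"wx":0,"wy":0,"wz":0,"fingers":1},{"dx":-0.7,"dy":3,"dz":0,"wx":0,"wy":0,"wz":0,"fingers":1},{"dx":-0.7,"dy":3,"dz":0,"wx":0,"wy":0,"wz":0,"fingers":1},{"dx":-0.7,"dy":1.8,"dz":0,"wx":0,"wy":0,"wz":0,"fingers":1},{"dx":0,"dy":0,"dz":0,"wx":0,"wy":0,"wz":0,"fingers":1},{"dx":0,"dy":0,"dz":0,"wx":0,"wy":0,"wz":0,"fingers":1}]}}

```text
time: 2.6
position: [0.5974, 0.2007, 0.2536]
tcp_rot: [[-0.265, 0.964, -0.001], [0.964, 0.265, 0.015], [0.015, 0.003, -1.0]]
wrist_force: [-0.1, -0.7, 0.4]
grip_width: 0.0004
```

```bash
python3 - <<'E'
from h import *
t=grab('side');s=manip.sense();print(s['position'],s['tcp_rot'].round(3))
d=s['position'][:2]-[.6115,.1615];print('s',d@[.248,-.969],'lat',d@[.969,.248])
cv2.imwrite('pics/s2.png',cv2.resize(t['frame'][110:260,260:420],None,fx=4,fy=4,interpolation=2))
E
```

```text
[0.59734544 0.20092386 0.25359166] [[-0.265  0.964 -0.001]
 [ 0.964  0.265  0.016]
 [ 0.016  0.003 -1.   ]]
s -0.04171205170713855 lat -0.003938655001484803
```

View pics/s2.png

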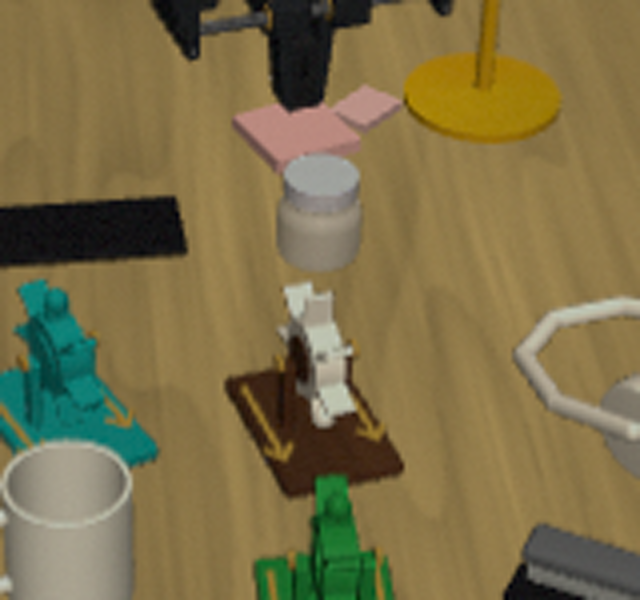

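Call:
{"name": "carry_out", "arguments": {"moves": [{"dx":0.7,"dy":-1.2,"dz":-2.5,"wx":0,"wy":0,"wz":0,"fingers":1},{"dx":0,"dy":0,"dz":-2.5,"wx":0,"wy":0,"wz":0,"fingers":1},{"dx":0,"dy":0,"dz":-2.5,"wx":0,"wy":0,"wz":0,"fingers":1},{"dx":0,"dy":0,"dz":-1,"wx":0,"wy":0,"wz":0,"fingers":1},{"dx":0,"dy":0,"dz":0,"wx":0,"wy":0,"wz":0,"fingers":1},{"dx":0,"dy":0,"dz":0,"wx":0,"wy":0,"wz":0,"fingers":1}]}}

```text
time: 3.25
position: [0.6082, 0.1806, 0.1686]
tcp_rot: [[-0.257, 0.966, 0.005], [0.966, 0.257, 0.013], [0.011, 0.008, -1.0]]
wrist_force: [0.3, -0.3, 0.8]
grip_width: 0.0003
```

Call:
{"name": "carry_out", "arguments": {"moves": [{"dx":-0.1,"dy":0.6,"dz":0,"wx":0,"wy":0,"wz":0,"fingers":1},{"dx":0,"dy":0,"dz":0,"wx":0,"wy":0,"wz":0,"fingers":1},{"dx":0,"dy":0,"dz":-1.5,"wx":0,"wy":0,"wz":0,"fingers":1},{"dx":0,"dy":0,"dz":-1.5,"wx":0,"wy":0,"wz":0,"fingers":1},{"dx":0,"dy":0,"dz":0,"wx":0,"wy":0,"wz":0,"fingers":1},{"dx":0,"dy":0,"dz":0,"wx":0,"wy":0,"wz":0,"fingers":1}]}}

```text
time: 3.85
position: [0.6094, 0.1885, 0.1405]
tcp_rot: [[-0.258, 0.966, 0.012], [0.966, 0.258, 0.015], [0.012, 0.016, -1.0]]
wrist_force: [-0.6, -0.1, 0.3]
grip_width: 0.0
```

Call:
{"name": "carry_out", "arguments": {"moves": [{"dx":-0.3,"dy":0,"dz":-1.0,"wx":0,"wy":0,"wz":0,"fingers":1},{"dx":0,"dy":0,"dz":-1.0,"wx":0,"wy":0,"wz":0,"fingers":1},{"dx":0,"dy":0,"dz":-0.2,"wx":0,"wy":0,"wz":0,"fingers":1},{"dx":0,"dy":0,"dz":0,"wx":0,"wy":0,"wz":0,"fingers":1},{"dx":0,"dy":0,"dz":0,"wx":0,"wy":0,"wz":0,"fingers":1}]}}

```text
time: 4.35
position: [0.6063, 0.1886, 0.117]
tcp_rot: [[-0.258, 0.966, 0.013], [0.966, 0.258, 0.016], [0.012, 0.017, -1.0]]
wrist_force: [0.2, 0.4, 1.2]
grip_width: 0.0001
```

```bash
cat > st.py <<'E'
from h import *
import sys
t=grab('side');s=manip.sense();
d=s['position'][:2]-[.6115,.1615];print('t',s['time'],'s',(d@[.248,-.969]*1e3).round(1),'lat',(d@[.969,.248]*1e3).round(1),'tip above axle',((s['position'][2]-.080)*1e3).round(1),s['wrist_force'].round(1))
cv2.imwrite('pics/%s.png'%sys.argv[1],cv2.resize(t['frame'][150:250,290:390],None,fx=5,fy=5,interpolation=2))
E
python3 st.py s3
```

```text
t 4.4 s -27.6 lat 1.7 tip above axle 37.1 [ 0.2  0.1 -0.2]
```

View pics/s3.png

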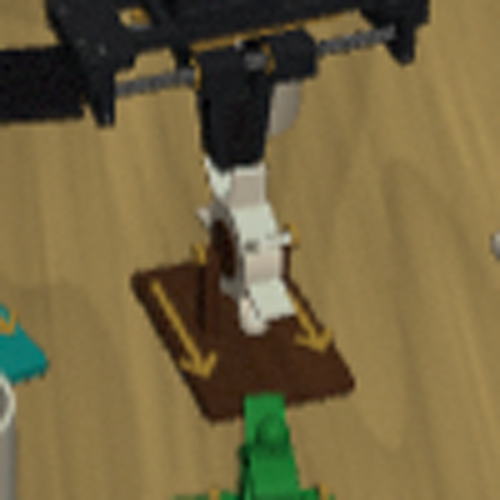

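The finger is behind the top tooth, 37 mm above the axle. Now I push along the arrows.

Call:
{"name": "carry_out", "arguments": {"moves": [{"dx":0.1,"dy":-0.5,"dz":0,"wx":0,"wy":0,"wz":0,"fingers":1},{"dx":0.1,"dy":-0.5,"dz":0,"wx":0,"wy":0,"wz":0,"fingers":1},{"dx":0.1,"dy":-0.5,"dz":0,"wx":0,"wy":0,"wz":0,"fingers":1},{"dx":0.1,"dy":-0.5,"dz":0,"wx":0,"wy":0,"wz":0,"fingers":1},{"dx":0.1,"dy":-0.5,"dz":0,"wx":0,"wy":0,"wz":0,"fingers":1},{"dx":0,"dy":0,"dz":0,"wx":0,"wy":0,"wz":0,"fingers":1}]}}

```text
time: 5.0
position: [0.6123, 0.1634, 0.118]
tcp_rot: [[-0.259, 0.966, 0.015], [0.966, 0.258, 0.019], [0.015, 0.019, -1.0]]
wrist_force: [0.1, 1.2, 0.1]
grip_width: 0.0006
```

```bash
python3 st.py s4
```

```text
t 5.05 s -2.2 lat 1.2 tip above axle 38.1 [-0.4  1.8  0.6]
```

View pics/s4.png

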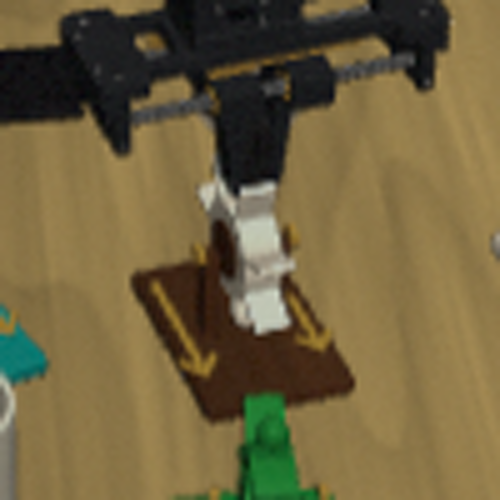

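Contact is made at about 2 N and the wheel is turning. I push on about 17 mm more, to s≈15, then lift.

Call:
{"name": "carry_out", "arguments": {"moves": [{"dx":0.1,"dy":-0.5,"dz":0,"wx":0,"wy":0,"wz":0,"fingers":1},{"dx":0.1,"dy":-0.5,"dz":0,"wx":0,"wy":0,"wz":0,"fingers":1},{"dx":0.1,"dy":-0.5,"dz":0,"wx":0,"wy":0,"wz":0,"fingers":1},{"dx":0,"dy":0,"dz":0,"wx":0,"wy":0,"wz":0,"fingers":1},{"dx":0,"dy":0,"dz":0,"wx":0,"wy":0,"wz":0,"fingers":1}]}}

```text
time: 5.55
position: [0.6156, 0.1457, 0.1181]
tcp_rot: [[-0.258, 0.966, 0.015], [0.966, 0.258, 0.017], [0.013, 0.019, -1.0]]
wrist_force: [-1.1, 0.4, -0.2]
grip_width: 0.0005
```

```bash
python3 st.py s5
```

```text
t 5.6 s 16.6 lat 0.1 tip above axle 38.1 [0.  0.1 0.5]
```

View pics/s5.png

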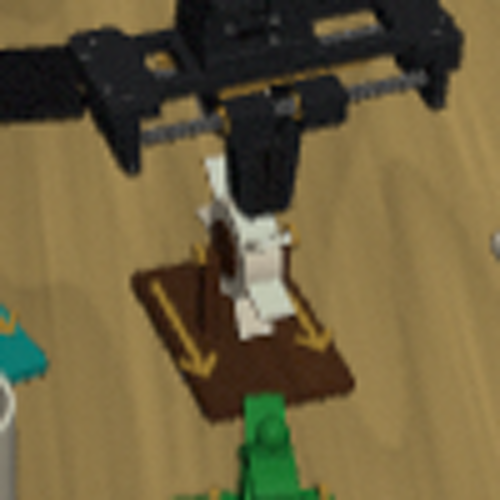

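One click is done: the tooth profile is back at rest with a plain slat where the ball was, and the force is near 0. I lift and return behind the new top tooth.

Call:
{"name": "carry_out", "arguments": {"moves": [{"dx":0,"dy":0,"dz":1.5,"wx":0,"wy":0,"wz":0,"fingers":1},{"dx":0,"dy":0,"dz":1.5,"wx":0,"wy":0,"wz":0,"fingers":1},{"dx":0,"dy":0,"dz":0,"wx":0,"wy":0,"wz":0,"fingers":1},{"dx":-0.4,"dy":1.7,"dz":0,"wx":0,"wy":0,"wz":0,"fingers":1},{"dx":-0.4,"dy":1.7,"dz":0,"wx":0,"wy":0,"wz":0,"fingers":1},{"dx":-0.2,"dy":0.6,"dz":0,"wx":0,"wy":0,"wz":0,"fingers":1},{"dx":0,"dy":0,"dz":0,"wx":0,"wy":0,"wz":0,"fingers":1},{"dx":0,"dy":0,"dz":0,"wx":0,"wy":0,"wz":0,"fingers":1}]}}

```text
time: 6.4
position: [0.6053, 0.1874, 0.1516]
tcp_rot: [[-0.259, 0.966, 0.016], [0.966, 0.259, 0.016], [0.011, 0.02, -1.0]]
wrist_force: [-0.7, -1.3, -0.5]
grip_width: 0.0005
```

```bash
python3 st.py s6
```

```text
t 6.45 s -26.5 lat 0.4 tip above axle 71.6 [-0.1  0.9  1.4]
```

View pics/s6.png

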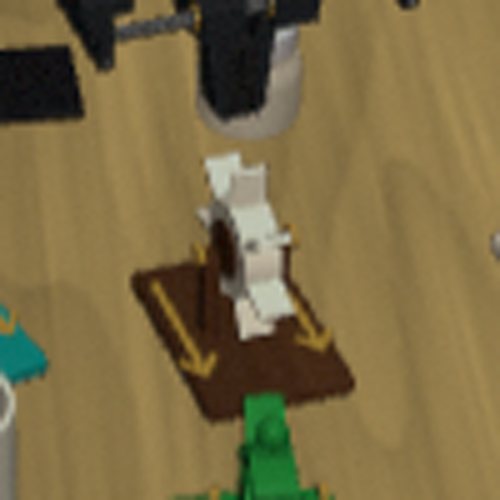

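Call:
{"name": "carry_out", "arguments": {"moves": [{"dx":0,"dy":0,"dz":-1.5,"wx":0,"wy":0,"wz":0,"fingers":1},{"dx":0,"dy":0,"dz":-1.4,"wx":0,"wy":0,"wz":0,"fingers":1},{"dx":0,"dy":0,"dz":-0.2,"wx":0,"wy":0,"wz":0,"fingers":1},{"dx":0,"dy":0,"dz":0,"wx":0,"wy":0,"wz":0,"fingers":1},{"dx":0,"dy":0,"dz":0,"wx":0,"wy":0,"wz":0,"fingers":1}]}}

```text
time: 6.95
position: [0.6049, 0.184, 0.116]
tcp_rot: [[-0.255, 0.967, 0.014], [0.967, 0.255, 0.013], [0.009, 0.017, -1.0]]
wrist_force: [-0.0, -0.1, -0.0]
grip_width: 0.0007
```

Call:
{"name": "carry_out", "arguments": {"moves": [{"dx":0.1,"dy":-0.5,"dz":0,"wx":0,"wy":0,"wz":0,"fingers":1},{"dx":0.1,"dy":-0.5,"dz":0,"wx":0,"wy":0,"wz":0,"fingers":1},{"dx":0.1,"dy":-0.5,"dz":0,"wx":0,"wy":0,"wz":0,"fingers":1},{"dx":0.1,"dy":-0.5,"dz":0,"wx":0,"wy":0,"wz":0,"fingers":1},{"dx":0.2,"dy":-0.5,"dz":0,"wx":0,"wy":0,"wz":0,"fingers":1},{"dx":0.2,"dy":-0.5,"dz":0,"wx":0,"wy":0,"wz":0,"fingers":1},{"dx":0,"dy":0,"dz":0,"wx":0,"wy":0,"wz":0,"fingers":1},{"dx":0,"dy":0,"dz":0,"wx":0,"wy":0,"wz":0,"fingers":1}]}}

```text
time: 7.75
position: [0.6142, 0.1514, 0.1172]
tcp_rot: [[-0.255, 0.967, 0.015], [0.967, 0.254, 0.015], [0.01, 0.019, -1.0]]
wrist_force: [-0.6, -1.1, -0.5]
grip_width: 0.0004
```

```bash
python3 st.py s7
```

```text
t 7.8 s 10.8 lat 0.0 tip above axle 37.2 [ 0.1 -0.4  0.3]
```

View pics/s7.png

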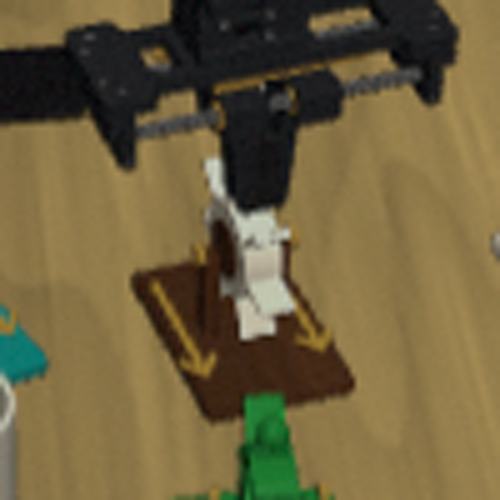

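The second click snapped over and the force is near 0. I lift, moving slightly forward to clear, and go back.

Call:
{"name": "carry_out", "arguments": {"moves": [{"dx":0.1,"dy":-0.3,"dz":0.5,"wx":0,"wy":0,"wz":0,"fingers":1},{"dx":0,"dy":0,"dz":1.5,"wx":0,"wy":0,"wz":0,"fingers":1},{"dx":0,"dy":0,"dz":1,"wx":0,"wy":0,"wz":0,"fingers":1},{"dx":-0.4,"dy":1.7,"dz":0,"wx":0,"wy":0,"wz":0,"fingers":1},{"dx":-0.4,"dy":1.7,"dz":0,"wx":0,"wy":0,"wz":0,"fingers":1},{"dx":-0.1,"dy":0.5,"dz":0,"wx":0,"wy":0,"wz":0,"fingers":1},{"dx":0,"dy":0,"dz":0,"wx":0,"wy":0,"wz":0,"fingers":1},{"dx":0,"dy":0,"dz":0,"wx":0,"wy":0,"wz":0,"fingers":1}]}}

```text
time: 8.6
position: [0.6073, 0.1893, 0.1537]
tcp_rot: [[-0.255, 0.967, 0.021], [0.967, 0.255, 0.015], [0.01, 0.024, -1.0]]
wrist_force: [-0.3, -0.2, 0.9]
grip_width: 0.0004
```

```bash
python3 st.py s8; python3 - <<'E'
from h import *
w=grab('wrist');cv2.imwrite('pics/w8.png',w['frame'])
E
```

```text
t 8.65 s -27.8 lat 2.8 tip above axle 73.6 [-0.2 -0.3 -0.5]
```

View pics/s8.png

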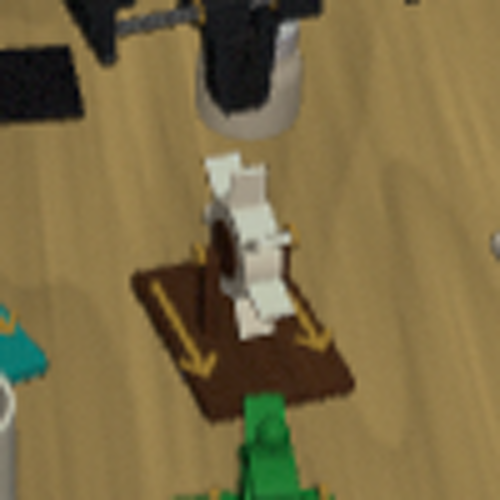

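View pics/w8.png

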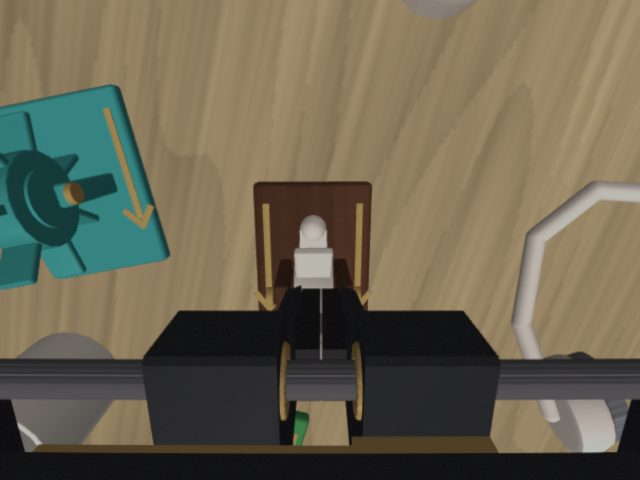

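The wrist view shows the ball at (313,228), low at the rear behind the slat at (313,263). That is the -2 click position, so two clicks remain. Third click:

Call:
{"name": "carry_out", "arguments": {"moves": [{"dx":-0.2,"dy":0,"dz":-1.5,"wx":0,"wy":0,"wz":0,"fingers":1},{"dx":0,"dy":0,"dz":-1.4,"wx":0,"wy":0,"wz":0,"fingers":1},{"dx":0,"dy":0,"dz":-0.3,"wx":0,"wy":0,"wz":0,"fingers":1},{"dx":0,"dy":0,"dz":0,"wx":0,"wy":0,"wz":0,"fingers":1},{"dx":0,"dy":0,"dz":0,"wx":0,"wy":0,"wz":0,"fingers":1}]}}

```text
time: 9.2
position: [0.6064, 0.1854, 0.1198]
tcp_rot: [[-0.251, 0.968, 0.02], [0.968, 0.25, 0.013], [0.007, 0.023, -1.0]]
wrist_force: [-0.5, 0.5, 0.1]
grip_width: 0.0006
```

Call:
{"name": "carry_out", "arguments": {"moves": [{"dx":0.1,"dy":-0.5,"dz":-0.2,"wx":0,"wy":0,"wz":0,"fingers":1},{"dx":0.1,"dy":-0.5,"dz":-0.1,"wx":0,"wy":0,"wz":0,"fingers":1},{"dx":0.1,"dy":-0.5,"dz":0,"wx":0,"wy":0,"wz":0,"fingers":1},{"dx":0.1,"dy":-0.5,"dz":0,"wx":0,"wy":0,"wz":0,"fingers":1},{"dx":0.1,"dy":-0.5,"dz":0,"wx":0,"wy":0,"wz":0,"fingers":1},{"dx":0.2,"dy":-0.5,"dz":0,"wx":0,"wy":0,"wz":0,"fingers":1},{"dx":0.1,"dy":-0.4,"dz":0,"wx":0,"wy":0,"wz":0,"fingers":1},{"dx":0,"dy":0,"dz":0,"wx":0,"wy":0,"wz":0,"fingers":1}]}}

```text
time: 10.0
position: [0.6158, 0.1492, 0.1179]
tcp_rot: [[-0.251, 0.968, 0.023], [0.968, 0.25, 0.015], [0.009, 0.026, -1.0]]
wrist_force: [-0.5, -0.8, -0.2]
grip_width: 0.0003
```

```bash
python3 st.py s9
```

```text
t 10.05 s 12.9 lat 1.2 tip above axle 38.0 [-0.3 -0.5  0.7]
```

View pics/s9.png

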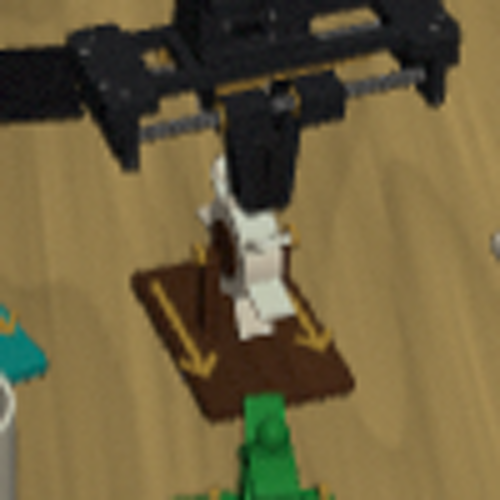

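The third click snapped over, and the ball now shows at the rear upper side, at the -1 position. I lift and go back.

Call:
{"name": "carry_out", "arguments": {"moves": [{"dx":0,"dy":-0.2,"dz":0.7,"wx":0,"wy":0,"wz":0,"fingers":1},{"dx":0,"dy":0,"dz":1.4,"wx":0,"wy":0,"wz":0,"fingers":1},{"dx":0,"dy":0,"dz":1,"wx":0,"wy":0,"wz":0,"fingers":1},{"dx":-0.4,"dy":1.7,"dz":0,"wx":0,"wy":0,"wz":0,"fingers":1},{"dx":-0.4,"dy":1.7,"dz":0,"wx":0,"wy":0,"wz":0,"fingers":1},{"dx":-0.2,"dy":0.6,"dz":0,"wx":0,"wy":0,"wz":0,"fingers":1},{"dx":0,"dy":0,"dz":0,"wx":0,"wy":0,"wz":0,"fingers":1},{"dx":0,"dy":0,"dz":0,"wx":0,"wy":0,"wz":0,"fingers":1}]}}

```text
time: 10.85
position: [0.6066, 0.1891, 0.1555]
tcp_rot: [[-0.251, 0.968, 0.027], [0.968, 0.251, 0.015], [0.008, 0.03, -1.0]]
wrist_force: [0.6, 0.1, -0.2]
grip_width: 0.0007
```

```bash
python3 st.py s10
```

```text
t 10.9 s -27.8 lat 2.1 tip above axle 75.4 [-0.2  0.3 -0.4]
```

View pics/s10.png

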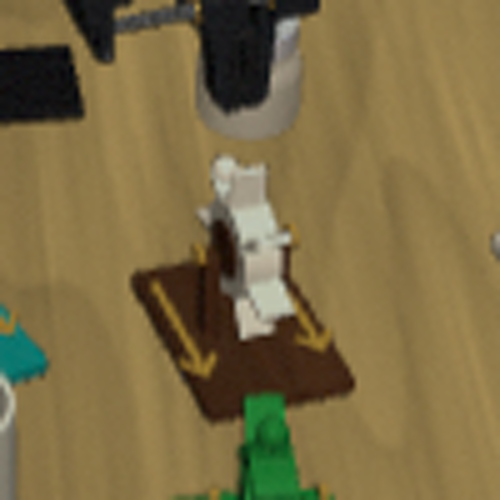

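The ball is at the -1 position, at crop (224,168). Last click: I descend to about 38.5 mm above the axle, which clears the ball.

Call:
{"name": "carry_out", "arguments": {"moves": [{"dx":-0.1,"dy":0,"dz":-1.5,"wx":0,"wy":0,"wz":0,"fingers":1},{"dx":0,"dy":0,"dz":-1.5,"wx":0,"wy":0,"wz":0,"fingers":1},{"dx":0,"dy":0,"dz":-0.4,"wx":0,"wy":0,"wz":0,"fingers":1},{"dx":0,"dy":0,"dz":0,"wx":0,"wy":0,"wz":0,"fingers":1},{"dx":0,"dy":0,"dz":0,"wx":0,"wy":0,"wz":0,"fingers":1}]}}

```text
time: 11.4
position: [0.6064, 0.1856, 0.1194]
tcp_rot: [[-0.247, 0.969, 0.027], [0.969, 0.247, 0.013], [0.005, 0.029, -1.0]]
wrist_force: [0.7, 0.7, 0.0]
grip_width: 0.0001
```

Call:
{"name": "carry_out", "arguments": {"moves": [{"dx":0.1,"dy":-0.5,"dz":-0.1,"wx":0,"wy":0,"wz":0,"fingers":1},{"dx":0.1,"dy":-0.5,"dz":-0.1,"wx":0,"wy":0,"wz":0,"fingers":1},{"dx":0.1,"dy":-0.5,"dz":0,"wx":0,"wy":0,"wz":0,"fingers":1},{"dx":0.1,"dy":-0.5,"dz":0,"wx":0,"wy":0,"wz":0,"fingers":1},{"dx":0.1,"dy":-0.5,"dz":0,"wx":0,"wy":0,"wz":0,"fingers":1},{"dx":0.2,"dy":-0.5,"dz":0,"wx":0,"wy":0,"wz":0,"fingers":1},{"dx":0.1,"dy":-0.4,"dz":0,"wx":0,"wy":0,"wz":0,"fingers":1},{"dx":0,"dy":0,"dz":0,"wx":0,"wy":0,"wz":0,"fingers":1}]}}

```text
time: 12.2
position: [0.6159, 0.1489, 0.1187]
tcp_rot: [[-0.247, 0.969, 0.029], [0.969, 0.247, 0.014], [0.006, 0.032, -0.999]]
wrist_force: [-0.0, -0.9, 0.1]
grip_width: 0.0007
```

```bash
python3 st.py s11
```

```text
t 12.25 s 13.2 lat 1.1 tip above axle 38.7 [ 0.9 -1.1 -0.7]
```

View pics/s11.png

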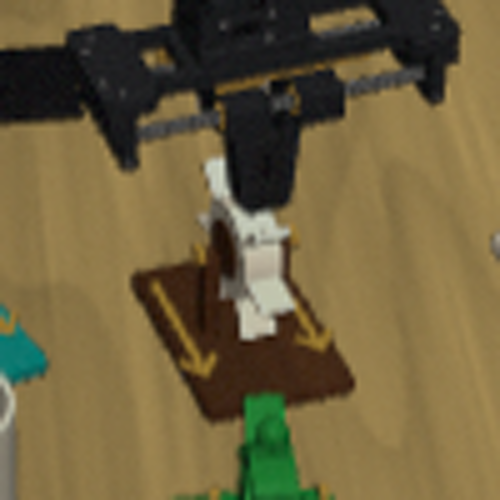

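It snapped over, and the ball now rests lightly against the back of the finger. I move forward to free it, then lift well clear.

Call:
{"name": "carry_out", "arguments": {"moves": [{"dx":0.1,"dy":-0.5,"dz":0.1,"wx":0,"wy":0,"wz":0,"fingers":1},{"dx":0.1,"dy":-0.5,"dz":0.2,"wx":0,"wy":0,"wz":0,"fingers":1},{"dx":0,"dy":0,"dz":1,"wx":0,"wy":0,"wz":0,"fingers":1},{"dx":0,"dy":0,"dz":2,"wx":0,"wy":0,"wz":0,"fingers":1},{"dx":0,"dy":0,"dz":3,"wx":0,"wy":0,"wz":0,"fingers":1},{"dx":0,"dy":-2,"dz":3,"wx":0,"wy":0,"wz":0,"fingers":1},{"dx":0,"dy":-3,"dz":3,"wx":0,"wy":0,"wz":0,"fingers":1},{"dx":0,"dy":-3,"dz":0,"wx":0,"wy":0,"wz":0,"fingers":1}]}}

```text
time: 13.05
position: [0.6173, 0.0631, 0.2496]
tcp_rot: [[-0.258, 0.966, 0.031], [0.966, 0.257, 0.018], [0.01, 0.035, -0.999]]
wrist_force: [0.6, -0.3, 0.3]
grip_width: 0.0005
```

Call:
{"name": "carry_out", "arguments": {"moves": [{"dx":0,"dy":0,"dz":0,"wx":0,"wy":0,"wz":0,"fingers":1},{"dx":0,"dy":0,"dz":0,"wx":0,"wy":0,"wz":0,"fingers":1},{"dx":0,"dy":0,"dz":0,"wx":0,"wy":0,"wz":0,"fingers":1},{"dx":0,"dy":0,"dz":0,"wx":0,"wy":0,"wz":0,"fingers":1}]}}

```text
time: 13.45
position: [0.6175, 0.0598, 0.2525]
tcp_rot: [[-0.253, 0.967, 0.034], [0.968, 0.252, 0.017], [0.008, 0.037, -0.999]]
wrist_force: [-0.8, 0.5, -0.6]
grip_width: 0.0004
```

```bash
python3 st.py s12; python3 - <<'E'
from h import *
s=grab('side');w=grab('wrist');cv2.imwrite('pics/w12.png',w['frame']);cv2.imwrite('pics/s12f.png',s['frame'])
a=cv2.imread('pics/side0.png');d=cv2.absdiff(a,s['frame']).max(2)>40
print('predicted ball side',proj(s,[.6115,.1615,.108]),'wrist',proj(w,[.6115,.1615,.108]))
c=[cv2.boundingRect(x) for x in cv2.findContours(d.astype(np.uint8),0,2)[0] if cv2.contourArea(x)>8];print(c)
E
```

```text
t 13.5 s 99.9 lat -19.4 tip above axle 172.4 [-0.1 -0.6  0.5]
predicted ball side [[338.74402427 186.19111586]] wrist [[341.03056041  84.94733451]]
[(40, 198, 6, 6), (33, 189, 6, 7), (52, 180, 11, 7), (92, 157, 5, 15), (75, 147, 17, 31), (96, 145, 12, 44), (84, 136, 10, 10), (278, 0, 117, 171), (31, 0, 173, 143)]
```

View pics/s12.png

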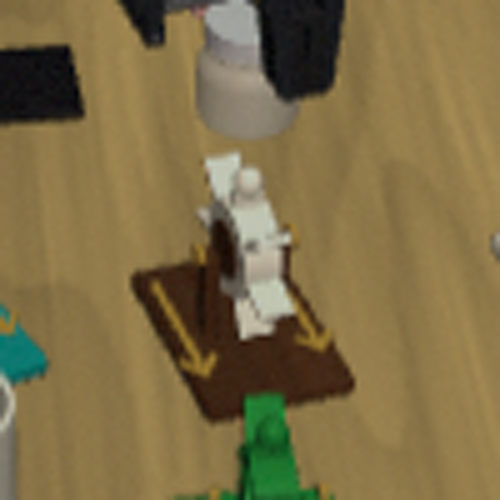

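View pics/w12.png

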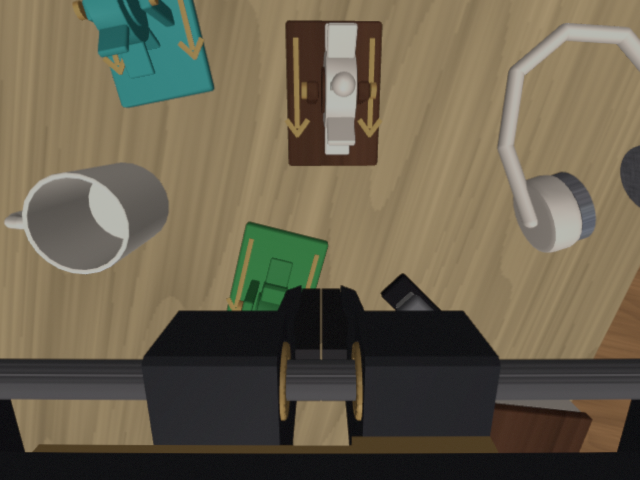

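View pics/s12f.png

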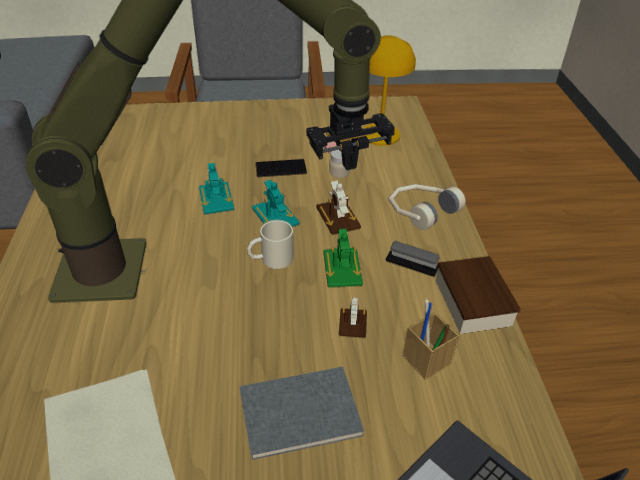

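The ball stands at the top: wrist picture (343,84) against a predicted (341,85), side picture (339.5,186) against (338.7,186.2). Against the first side picture, the differences lie only in the arm's regions. The robot is clear, so I hand in.

```bash
python3 -c "
from station import manip
print(manip.hand_in())"
```

```text
the job is handed in; nothing more can be done
None
```

I flicked the large wheel onward four clicks with the shut fingertips, and the ball tooth now stands straight up. The job was handed in at about 13.6 s of the 48 s allowed; it reports no verdict.

- **Wheel:** it started 4 clicks below 0. In the last pictures the ball lies within about 2 pixels of where it should be, in both the side and wrist views. The wheel was not run past.
- **Force:** wrist force readings between moves, including mid-push, stayed near 2 N or less. I did not record it during the pushes.
- **Surroundings:** the first and last side pictures differ only where the arm is, so the month wheel and other objects look unmoved. The pin jar stood partly behind the gripper in that view.
- **Contact:** the gripper ended about 17 cm above the axle, touching nothing.

The two measurements of the stand's foot differed by about 2 mm, which made no difference. After the last snap the ball rested lightly (about 1 N) against the back of the finger until I moved it forward and lifted.

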